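# Check the idler's end float on a bottle roller

### The arm

A 6-joint arm with a two-finger parallel gripper is mounted at the origin on the work surface. World frame = base frame: x ahead of the robot, y to its left, z up, the work surface at z = 0. Lengths are in m, angles in rad, forces in N, time in s.
With the tool pointing down it reaches from about 0.225 to 0.875 m from the base axis. Payload 3.4 kg.
Tool frame: the origin (TCP) lies on the centre line of the jaws, within the pads' length; the fingertips stand 17 mm ahead of it and the grasp point (between the pads) lies 2 mm behind it (nose_length is the distance from the TCP to the fingertips, in m); z points along the fingers, y is the line along which they close (so a half turn about z gives the same grasp; the last joint's range is limited). The gripper opens to 85 mm and grips with 20 to 120 N. Pads are 22 mm wide; open, the fingers measure 114 mm over their backs; the gripper's body (76 mm by 85 mm) begins 54 mm behind the grasp point. The pads swing forward as they close: fully open they stand 13 mm farther back than shut.
Start: joints at [-1.337, 0.276, 1.505, -0, 1.361, -0.121], TCP at [0.2, -0.539, 0.218] pointing down, gripper open.
Joint ranges: [-2.89, 2.89], [-0.75, 2.08], [0.22, 2.7], [-1.18, 4.32], [0.11, 2.71], [-2.7, 2.7]. Speed limits (rad/s): [2.57, 2.57, 3.14, 3.14, 3.14, 3.14].

### API

Orientations are given as a unit quaternion [w, x, y, z].
In Python, from rig import get_state, get_image, sign_off, find_in, place_of, nose_length gives the robot as it stands.
- The arm moves only by the tool apply_moves, never from a script. Its argument "deltas" is one flat list of numbers, 5 for each row, row after row: the finger opening in mm, from 0 to 85.4, then the shift along the tool's x, y, z in mm, then the turn about the tool's z in degrees. A call has 1 to 12 rows; each row is the pose to reach, as a shift and turn from the pose commanded when the call began, along the tool's axes at that moment; what a row does not reach only later rows make up. A row lasts 1/12 s, in which the tool goes at most 41.7 mm and 7.16 degrees, less where a joint would pass 70% of its speed; a pose out of reach is approached as far as the arm can. A call with a gripper value outside its range is refused whole. The fingers move at their own pace and stop on an object; "squeeze" is the grip in N (left out, the last holds). Time passes only in rows, so rows that repeat a pose let the fingers close. It gives the time, the measured TCP pose, the force, the opening and the grip force at its end, in the units of the state.
- get_state(): the state, without advancing time (a new reading comes with each control period).
- get_image(name): name is "scene" or "top" or "wrist"; returns a dict with "frame" (420x560x3 uint8, red, green, blue), "K" (3x3 intrinsics, pixels), "position" and "orientation" of the camera in the world. Camera axes: x right, y down, z forward; pixel columns grow to the right and rows downward; lengths in m; the calibration is good to about 2 mm. A picture is of the moment at which its call begins. There is no depth.
- sign_off(): hands the job in; it is judged then, once.
Trained networks look in a picture, given as the dict that the camera call returned (one of the last four; its "shot" number tells which), for a name from the list of things; names that differ only in an ending like _2 or _b are one class to them, and where a whole thing is asked for, a point or a joint stands for the part that bears it (a point fixed in the world has none). Each returns a list of dicts, best first, with "score" (0 to 1); they miss things now and then, are a little off and sometimes report something else, mostly with a low value. They report only what shows in the picture. A call takes as long as a camera call.
- find_in(query, picture): "point" ([column, row] in pixels, amid what is visible of it).
- place_of(query, picture): "point" ([column, row] in pixels: a listed point, or the origin of a listed thing).
The state is a dict: "clock": time; "qpos": joint angles; "qd": joint speeds; "effort": joint torques, N m; "position": TCP position; "ee_rot": TCP orientation; "contact_force": force on the tool from outside, world axes, zero at the start; "moment": the same for the moment, N m; "width": finger opening in m; "gripper_force": force on a finger pad.
Only numpy, scipy, OpenCV 4.12 (cv2) and the standard library are available. Lean on these libraries where they do the work, as an engineer would, in place of code of your own. Each camera call takes 0.05 s, during which the arm holds its last target. There are 200 camera calls.

### The job

Check the end float of the idler roller, the rear one, on the bench-top bottle roller: slide it along its axis towards the belt-cover end until it comes up solid against its stop, then back the other way until it comes up solid again, pressing only gently on the stops. Then leave it standing in the middle of its float, the gap between collar and bearing the same at both ends, so that neither collar rubs. Do not disturb the things standing around the machine.

Things in the scene. Friction and masses are not known exactly. Their poses are not given: they have to be found in the camera images.
- bottle_roller: Bench-top bottle roller, fixed: white base 215 (x) x 306 (y) x 88 mm high, two rollers along its y axis, axes 135 mm above the bench. Front one (x = -42 mm) is driven, its -y end under a grey belt cover; rear one (x = +42 mm) is the idler. Origin under the base's centre, on the bench; x from the front panel (knob, display) to the rear, y along the rollers away from the belt cover, z up.
- belt_cover (a point): Centre of the top of the grey belt cover at the front roller's -y end: cover 66 (x) x 38 (y) mm, its top 165 mm above the bench, on the end of the base.
- bearing_cover (a point): On the idler's axis, outer face of the idler's pillow-block bearing at the belt-cover end: bearing 30 mm long, top 155 mm above the bench, foot 54 mm wide.
- bearing_open (a point): The same point of the idler's other bearing, at the open end; the outer faces of the two bearings are 300 mm apart.
- idler_roller: Idler (rear roller): black rubber drum 50 mm diameter, 200 mm long, on a 15 mm steel shaft 352 mm long; on each shaft end, outside the bearing, a steel set collar 30 mm diameter, 12 mm thick, with 7 mm of bare shaft beyond. 0.5 to 1.0 kg. Turns freely, slides along its axis against 2 to 2.5 N, stays where left. Origin mid-drum on the axis; as it rolls its x and z turn with it.
- idler_float (a joint): Idler's axial position in m: 0 = against the stop towards the belt-cover end (open-end collar on its bearing), 0.014 = against the other stop (cover-end collar on its bearing), 0.007 = middle of the float, both collars 7 mm off their bearings. Grows along the machine's +y.
- idler_end_cover (a point): Centre of the flat end face of the idler's shaft at the belt-cover end (-y of the machine), 135 mm above the bench; face 15 mm diameter, clear of the bench and of the base below it (overhangs the base by 16 to 30 mm).
- idler_end_open (a point): Centre of the flat end face of the idler's shaft at the other, open end (+y of the machine), same height, size and overhang.
- reagent_bottle: Bystander: amber glass bottle with white cap, 72 mm diameter, 150 mm high, loose on the bench. Origin under its centre.
- jar: Bystander: white jar with lid, 70 mm diameter, 85 mm high, loose. Origin under its centre.
- tube_rack: Bystander: white rack with capped sample tubes, 200 (x) x 75 (y) x 96 mm high, loose. Origin under its centre.
- slide_box: Bystander: flat grey and white microscope-slide box, 87 (x) x 177 (y) x 38 mm high, loose. Origin under its centre.

How it is judged:
On the way, in this order (a step that is already met when the one before it is completed fails the run):
1. the idler has come up against its stop towards the belt-cover end (within 1 mm) (value of joint idler_float below 0.001 m), for 0.2 s.
2. then the idler has come up against its other stop (within 1 mm) (value of joint idler_float above 0.013 m), for 0.2 s.
At the end, for the whole second after the job is handed in: The idler has been against both stops in that order and now rests within 2.5 mm of the middle of its float, and the four things around the machine are within 20 mm of where they stood (value of joint idler_float between 0.0045 and 0.0095 m and velocity of joint idler_float between -0.002 and 0.002 m/s and distance of each of reagent_bottle, jar, tube_rack, slide_box from where it was at the start of the episode below 0.02 m); the robot touches nothing.
It fails at once if the idler is shoved with more than 45 N (contact force between any of the fingers, the arm and idler_roller above 45 N).
It fails at once if a thing around the machine is tipped by more than 0.3 rad (angle between any of reagent_bottle, jar, tube_rack, slide_box's own z axis and vertical above 0.3 rad).
It also fails if it takes over 61 s, if anything falls off the work surface, if the arm or the gripper's body presses on something with over 40 N, if the wrist force passes 120 N, or if a joint passes its speed limit or range.

## Working session

There is one attempt and no reset: what is moved stays moved. The work goes in short steps, Python scripts to look and compute and a tool call to move; the robot and the scene stay as the last step left them, time stands still between calls to the robot, and variables do not carry over. Pictures are saved under pics/ and viewed, at most 10 in all, crops included, and the job is handed in when it is done.

Besides the shell and the picture viewer there is one more tool, called after ">>>" as a command line: name --argument value ..., lists and objects as JSON in quotes. apply_moves: Moves the arm, as the interface text tells. Its arguments: {"type":"object","properties":{"deltas":{"type":"array"},"squeeze":{"type":"number"}},"required":["deltas"]}

```bash
mkdir -p pics; cat > h.py <<'E'
import numpy as np, cv2
from scipy.spatial.transform import Rotation as R
from rig import *
def rot(q): return R.from_quat([q[1],q[2],q[3],q[0]])
def ray(p,uv):
    d=np.linalg.inv(p["K"])@[uv[0],uv[1],1]; return np.array(p["position"]),rot(p["orientation"]).apply(d)
def atz(p,uv,z):
    o,d=ray(p,uv); return o+d*(z-o[2])/d[2]
def proj(p,X):
    c=rot(p["orientation"]).inv().apply(np.array(X)-p["position"]); c=p["K"]@c; return c[:2]/c[2]
def save(p,n): cv2.imwrite("pics/"+n,p["frame"][:,:,::-1])
E
python3 - <<'E'
from h import *
print(get_state(),nose_length)
Z=dict(bottle_roller=0,belt_cover=.165,bearing_cover=.135,bearing_open=.135,idler_roller=.135,idler_end_cover=.135,idler_end_open=.135,reagent_bottle=0,jar=0,tube_rack=0,slide_box=0)
for n in("top","scene"):
    p=get_image(n); save(p,n+".png"); print(n,p["position"])
    for k,z in Z.items():
        for r in place_of(k,p)[:2]: print(k,round(r["score"],2),np.round(r["point"]),atz(p,r["point"],z).round(3))
E
```

```text
{'clock': 0.0, 'qpos': array([-1.33699419e+00,  2.76584905e-01,  1.50614926e+00, -2.98959862e-05,
        1.36068846e+00, -1.20999225e-01]), 'qd': array([-0.00025153,  0.00024155,  0.00062209, -0.00013508,  0.00020836,
       -0.00051976]), 'effort': array([ 1.21689005e-03, -4.16770077e+01, -2.45802784e+01, -8.28300313e-05,
        1.11238228e-02,  4.84017178e-06]), 'position': array([ 0.19961197, -0.53864475,  0.21753906]), 'ee_rot': array([-9.12709195e-04,  9.84304759e-01,  1.76474655e-01, -6.61724666e-05]), 'contact_force': array([ 0.55602771,  0.13099052, -0.27631349]), 'moment': array([0.01309875, 0.04086375, 0.04864938]), 'gripper_force': 0.0, 'width': 0.08523668727274274} 0.017
top [ 0.4283696  -0.00209555  1.24912314]
bottle_roller 0.72 [261. 212.] [0.505 0.025 0.   ]
belt_cover 0.81 [340. 209.] [ 0.506 -0.159  0.165]
bearing_cover 0.69 [320. 176.] [ 0.584 -0.114  0.135]
bearing_cover 0.61 [109. 175.] [0.572 0.38  0.135]
bearing_open 0.64 [194. 209.] [0.499 0.179 0.135]
idler_roller 0.8 [259. 191.] [0.544 0.027 0.135]
idler_roller 0.33 [189. 209.] [0.499 0.189 0.135]
idler_en
[... 347 characters left out ...]
e [1.18836194 0.64529295 0.7665718 ]
bottle_roller 0.95 [293. 244.] [0.501 0.016 0.   ]
belt_cover 0.85 [252. 173.] [ 0.497 -0.164  0.165]
bearing_cover 0.98 [240. 194.] [ 0.569 -0.138  0.135]
bearing_cover 0.65 [237. 187.] [ 0.551 -0.174  0.135]
bearing_open 0.69 [335. 228.] [0.496 0.157 0.135]
idler_roller 0.87 [289. 216.] [0.542 0.037 0.135]
idler_end_cover 0.71 [234. 196.] [ 0.59  -0.139  0.135]
idler_end_cover 0.26 [336. 228.] [0.493 0.157 0.135]
reagent_bottle 0.72 [238. 189.] [ 0.42  -0.338  0.   ]
reagent_bottle 0.19 [344. 236.] [0.359 0.097 0.   ]
jar 0.59 [413. 286.] [0.392 0.355 0.   ]
tube_rack 0.94 [185. 192.] [ 0.569 -0.45   0.   ]
slide_box 0.75 [390. 345.] [0.598 0.416 0.   ]
```

View pics/top.png

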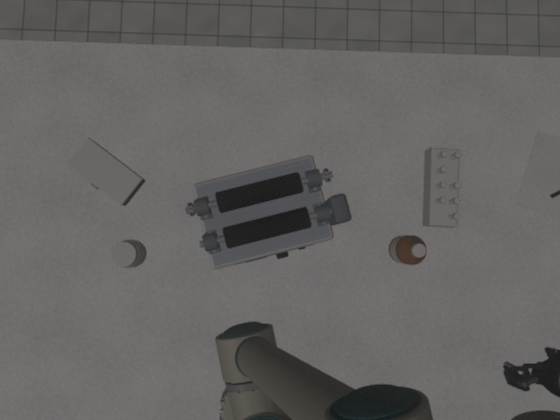

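View pics/scene.png

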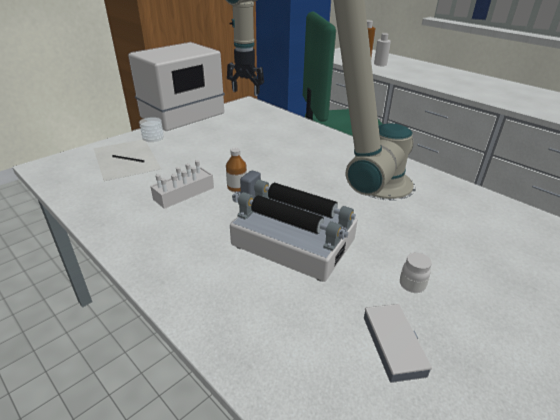

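The idler is the upper roller in the top view. Its shaft ends are at about (184,210), the open end, and (330,173), the cover end. The jar, slide box, bottle and rack are all well clear. I'll push on the shaft end faces with closed fingers, tool x along the axis, starting at the open end.

>>> apply_moves --deltas '[0, 539, -634, -42, -85, 0, 539, -634, -42, -85, 0, 539, -634, -42, -85, 0, 539, -634, -42, -85, 0, 539, -634, -42, -85, 0, 539, -634, -42, -85, 0, 539, -634, -42, -85, 0, 539, -634, -42, -85, 0, 539, -634, -42, -85, 0, 539, -634, -42, -85, 0, 539, -634, -42, -85, 0, 539, -634, -42, -85]' --squeeze 20

```text
clock: 2.2
position: [0.371, -0.0682, 0.2441]
ee_rot: [0.001, 0.604, 0.797, 0.0]
contact_force: [0.6, -1.0, -0.6]
width: 0.0001
gripper_force: 0.0
```

>>> apply_moves --deltas '[0, 269, 194, -10, 0, 0, 269, 194, -10, 0, 0, 269, 194, -10, 0, 0, 269, 194, -10, 0, 0, 269, 194, -10, 0, 0, 269, 194, -10, 0, 0, 269, 194, -10, 0, 0, 269, 194, -10, 0, 0, 269, 194, -10, 0, 0, 269, 194, -10, 0]'

```text
clock: 3.03
position: [0.4871, 0.2423, 0.2529]
ee_rot: [-0.0, 0.605, 0.796, -0.0]
contact_force: [-1.2, -0.6, -0.8]
width: -0.0001
gripper_force: 0.0
```

```bash
python3 - <<'E'
from h import *
s=get_state();print(s["clock"],s["position"],s["ee_rot"],s["contact_force"])
for n in("wrist","top"):
    p=get_image(n); save(p,n+"2.png")
    print(n,p["position"])
    for k in("idler_end_open","bearing_open","idler_roller","idler_end_cover","bearing_cover"):
        for r in place_of(k,p)[:1]: print(k,round(r["score"],2),np.round(r["point"]),atz(p,r["point"],.135).round(4))
E
```

```text
3.0333 [0.48709519 0.24234807 0.25291058] [-1.56117542e-04  6.05107276e-01  7.96143779e-01 -4.93836509e-04] [-1.15497145 -0.6300095  -0.79595438]
wrist [0.46726499 0.31121874 0.40799133]
idler_end_open 0.59 [277. 250.] [0.4943 0.1952 0.135 ]
bearing_cover 0.33 [420.  44.] [0.5537 0.3863 0.135 ]
top [ 0.4283696  -0.00209555  1.24912314]
idler_end_open 0.77 [185. 211.] [0.4936 0.1992 0.135 ]
bearing_open 0.87 [194. 209.] [0.4991 0.1774 0.135 ]
idler_roller 0.57 [259. 192.] [0.5422 0.0278 0.135 ]
idler_end_cover 0.71 [333. 172.] [ 0.5955 -0.1443  0.135 ]
bearing_cover 0.61 [320. 178.] [ 0.5804 -0.1153  0.135 ]
```

View pics/wrist2.png

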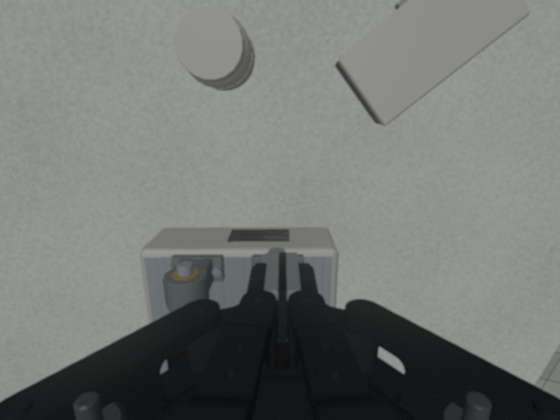

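Wrist view: the base edge is level at row 250, so the yaw is right. The shaft end at (277,250) lies on the finger centreline (about 280), some 30 mm ahead of the fingers. I'll lower and approach.

>>> apply_moves --deltas '[0, 0, -2, 40, 0, 0, 0, -2, 80, 0, 0, 0, -2, 120, 0, 0, 0, -2, 120, 0, 0, -10, -2, 120, 0, 0, -18, -2, 120, 0, 0, -22, -2, 120, 0, 0, -22, -2, 120, 0]'

```text
clock: 4.3
position: [0.4932, 0.2182, 0.1363]
ee_rot: [0.002, 0.607, 0.795, 0.002]
contact_force: [-0.8, -0.2, 0.0]
width: -0.0
gripper_force: 0.0
```

```bash
python3 - <<'E'
from h import *
s=get_state();print(s["contact_force"])
p=get_image("scene"); f=p["frame"][150:320,200:430,::-1]; cv2.imwrite("pics/sc3.png",cv2.resize(f,None,fx=3,fy=3,interpolation=2))
E
```

```text
[-0.81733319 -0.16029163  0.00999035]
```

View pics/sc3.png

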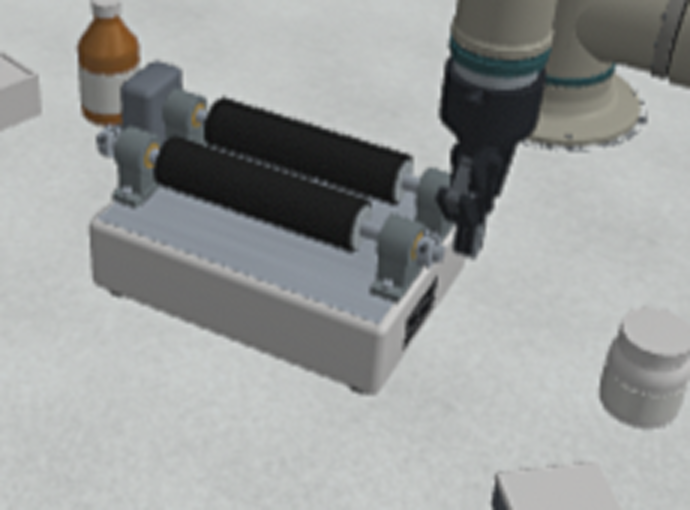

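```bash
python3 - <<'E'
from h import *
s=get_state();T=rot(s["ee_rot"]); print(T.as_matrix().round(3))
p=get_image("scene")
for d in([0,0,0],[0,0,.017],[-.011,0,0]): 
  X=s["position"]+T.apply(d); print(X.round(4),((proj(p,X)-[200,150])*3).round())
e=atz(p,[200+437/3,150+248/3],.135); print(e, T.inv().apply(e-s["position"]))
E
```

```text
[[-0.263  0.965  0.004]
 [ 0.965  0.263  0.001]
 [ 0.     0.005 -1.   ]]
[0.4926 0.2186 0.1359] [465. 265.]
[0.4927 0.2186 0.1189] [463. 281.]
[0.4955 0.208  0.1359] [453. 261.]
[0.49050743 0.18719526 0.135     ] [-0.02971241 -0.0103191   0.00085431]
```

```bash
python3 - <<'E'
from h import *
s=get_state();T=rot(s["ee_rot"])
p=get_image("scene"); f=p["frame"][200:260,310:390,::-1]; a=cv2.resize(f,None,fx=8,fy=8,interpolation=2)
w=get_image("wrist");b=cv2.resize(w["frame"][220:320,220:340,::-1],None,fx=4,fy=4,interpolation=2)
for d in([0,0,0],[0,0,.017]):
  X=s["position"]+T.apply(d)
  cv2.circle(a,tuple(((proj(p,X)-[310,200])*8).astype(int).tolist()),3,(0,0,255),-1)
  print(proj(w,X))
  cv2.circle(b,tuple(((proj(w,X)-[220,220])*4).astype(int).tolist()),3,(0,0,255),-1)
cv2.imwrite("pics/sc4.png",a);cv2.imwrite("pics/w4.png",b)
print(s["position"],place_of("idler_end_open",w)[:1],[(r["score"],r["point"],atz(p,r["point"],.135)) for r in place_of("idler_end_open",p)])
E
```

```text
[284.48889791 258.59533814]
[284.31092207 245.70302255]
[0.49214432 0.21883219 0.13549511] [] [(0.68, [343.0, 237.3], array([0.51051122, 0.19438035, 0.135     ]))]
```

View pics/sc4.png

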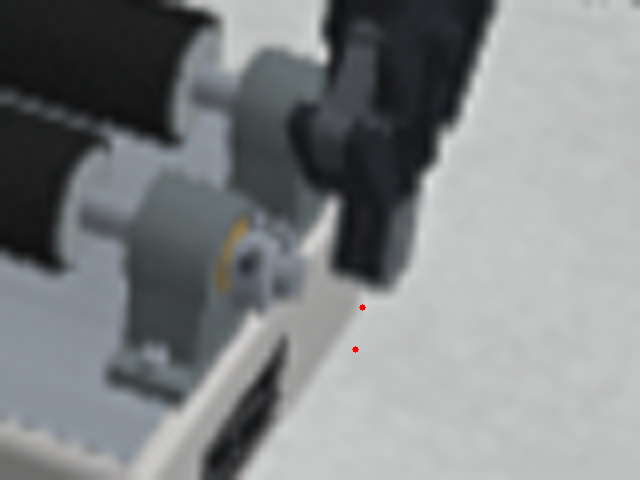

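View pics/w4.png

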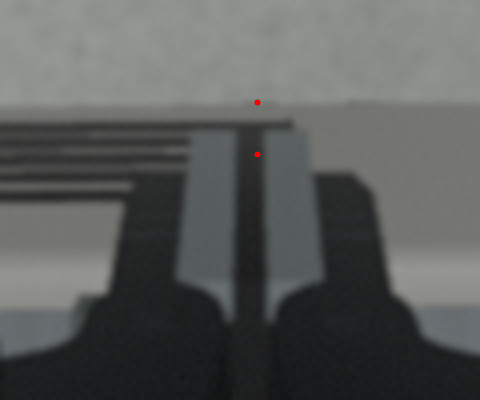

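```bash
python3 - <<'E'
from h import *
p=get_image("scene"); q=lambda X:((proj(p,X)-[310,200])*8).round()
s=get_state();T=rot(s["ee_rot"]);c=s["position"]
print("end",q([.494,.199,.135]),q([.494,.199,.142]),"bear top open",q([.499,.178,.155]))
for dx in(-.011,.011):
  for dy in(-.014,.014): print(dx,dy,q(c+T.apply([dx,dy,.017])))
print("axes px per 10mm",[q(c+T.apply(.01*np.eye(3)[i]))-q(c) for i in range(3)], p["K"][0], p["orientation"])
t=get_image("top")
for X in (c,c+T.apply([0,0,.017]),[.494,.199,.135]): print(proj(t,X))
E
```

```text
end [308. 283.] [311. 265.] bear top open [253. 210.]
-0.011 -0.014 [342. 317.]
-0.011 0.014 [309. 365.]
0.011 -0.014 [407. 339.]
0.011 0.014 [375. 388.]
axes px per 10mm [array([30., 10.]), array([-12.,  17.]), array([-4., 25.])] [404.93328071   0.         282.39732135] [-0.18238278  0.3338576   0.82346527 -0.42092823]
[176.26158314 212.00285292]
[177.67361162 212.43908334]
[184.88585861 210.82808101]
```

The tips show a little higher than nominal in both views, so I'll go 18 mm lower to get the pads squarely on the shaft end, then advance slowly.

>>> apply_moves --deltas '[0, 0, -1, 9, 0, 0, 0, -1, 18, 0, 0, 0, -1, 18, 0, 0, -2, -1, 18, 0, 0, -4, -1, 18, 0, 0, -6, -1, 18, 0, 0, -8, -1, 18, 0, 0, -9, -1, 18, 0, 0, -10, -1, 18, 0, 0, -10, -1, 18, 0]'

```text
clock: 5.53
position: [0.4926, 0.2087, 0.1157]
ee_rot: [0.0, 0.607, 0.795, 0.0]
contact_force: [1.3, 0.6, -0.0]
width: 0.0
gripper_force: 0.0
```

>>> apply_moves --deltas '[0, -1, 0, 0, 0, 0, -2, 0, 0, 0, 0, -3, 0, 0, 0, 0, -4, 0, 0, 0, 0, -4, 0, 0, 0]'

```text
clock: 5.95
position: [0.4935, 0.2053, 0.1156]
ee_rot: [-0.0, 0.607, 0.795, 0.0]
contact_force: [-0.3, 1.1, 0.1]
width: -0.0
gripper_force: 0.9
```

>>> apply_moves --deltas '[0, -1, 0, 0, 0, 0, -2, 0, 0, 0, 0, -3, 0, 0, 0, 0, -4, 0, 0, 0, 0, -4, 0, 0, 0]'

```text
clock: 6.37
position: [0.494, 0.2032, 0.1156]
ee_rot: [-0.002, 0.607, 0.795, 0.001]
contact_force: [-1.5, 7.3, 0.9]
width: 0.0002
gripper_force: 3.9
```

```bash
python3 - <<'E'
from h import *
s=get_state();print(s["position"],s["contact_force"],s["moment"])
p=get_image("scene"); f=p["frame"][200:260,310:390,::-1]; a=cv2.resize(f,None,fx=8,fy=8,interpolation=2)
cv2.imwrite("pics/sc5.png",a)
E
```

```text
[0.49400026 0.20319685 0.11560016] [-1.4762461   7.25451222  0.94897185] [ 1.24591018  0.33779121 -0.02848681]
```

View pics/sc5.png

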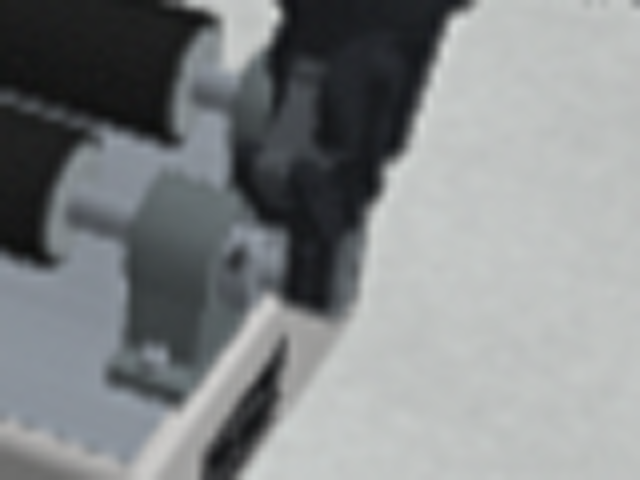

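The fingers bear on the shaft end, the open-end collar sits at its bearing, and the force has risen to 7 N. One small extra step will confirm the stop.

>>> apply_moves --deltas '[0, -1, 0, 0, 0, 0, -1, 0, 0, 0, 0, -1, 0, 0, 0, 0, -1, 0, 0, 0]'

```text
clock: 6.75
position: [0.494, 0.2032, 0.1156]
ee_rot: [-0.002, 0.607, 0.795, 0.002]
contact_force: [-1.6, 9.2, 0.7]
width: 0.0001
gripper_force: 5.0
```

The stop is solid: no movement while the force rose to 9 N at TCP (0.4940, 0.2032). Next I back off, rise, and go over to the cover end.

>>> apply_moves --deltas '[0, 15, 0, 0, 0, 0, 15, 0, -40, 0, 0, 15, 0, -80, 0, 0, 15, 0, -120, 0, 0, -20, 4, -130, 0, 0, -60, 4, -130, 0, 0, -100, 4, -130, 0, 0, -140, 4, -130, 0, 0, -180, 4, -130, 0, 0, -220, 4, -130, 0, 0, -260, 4, -130, 0, 0, -300, 4, -130, 0]'

```text
clock: 7.75
position: [0.5778, -0.0909, 0.2457]
ee_rot: [0.0, 0.607, 0.795, -0.001]
contact_force: [-0.0, 0.3, -0.3]
width: 0.0002
gripper_force: 0.0
```

>>> apply_moves --deltas '[0, -40, 0, 0, 0, 0, -80, 0, 0, 0, 0, -103, 0, 0, 0, 0, -103, 0, 0, 0, 0, -103, 0, 0, 0]'

```text
clock: 8.17
position: [0.6048, -0.1893, 0.2448]
ee_rot: [-0.001, 0.608, 0.794, -0.001]
contact_force: [-0.9, 1.2, 0.1]
width: 0.0001
gripper_force: 0.0
```

```bash
python3 - <<'E'
from h import *
s=get_state();T=rot(s["ee_rot"]);c=s["position"];print(s["clock"],c,s["ee_rot"],s["contact_force"])
for n in("wrist","top"):
    p=get_image(n)
    if n=="wrist": save(p,"w6.png")
    for k in("idler_end_open","bearing_open","idler_roller","idler_end_cover","bearing_cover"):
        for r in place_of(k,p)[:1]: X=atz(p,r["point"],.135);print(n,k,round(r["score"],2),np.round(r["point"]),X.round(4),T.inv().apply(X-c).round(4))
E
```

```text
8.1667 [ 0.60478893 -0.18925239  0.24478203] [-6.17636666e-04  6.07589238e-01  7.94250948e-01 -6.06602047e-04] [-0.89635117  1.23889068  0.13566053]
wrist idler_end_cover 0.58 [281. 147.] [ 0.5909 -0.1465  0.135 ] [ 0.0449 -0.002   0.1098]
wrist bearing_cover 0.79 [282. 104.] [ 0.5833 -0.1142  0.135 ] [ 0.078  -0.0009  0.1098]
top idler_end_open 0.8 [185. 209.] [0.4975 0.1998 0.135 ] [ 0.4035 -0.0015  0.1099]
top bearing_open 0.85 [192. 210.] [0.4952 0.1835 0.135 ] [ 0.3884 -0.0081  0.1099]
top idler_roller 0.8 [261. 192.] [0.5429 0.0225 0.135 ] [ 0.2205 -0.0042  0.1098]
top idler_end_cover 0.62 [333. 171.] [ 0.5976 -0.1454  0.135 ] [0.0441 0.0047 0.1098]
top bearing_cover 0.61 [321. 178.] [ 0.5804 -0.1158  0.135 ] [ 0.0772 -0.0041  0.1098]
```

View pics/w6.png

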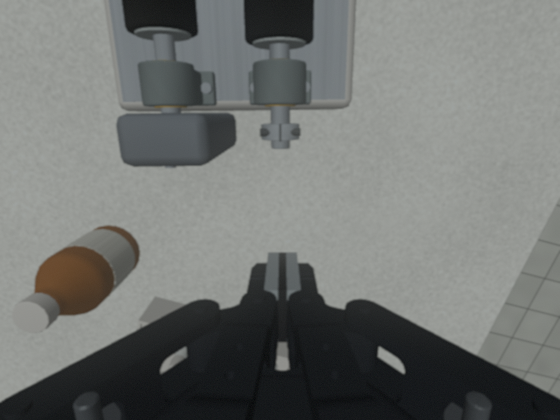

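The wrist view shows the cover-end shaft face at (281,147), in line with the fingers (282). The cover-end collar stands off its bearing and the bottle is well to the left. I'll lower and advance.

>>> apply_moves --deltas '[0, 0, 0, 40, 0, 0, 0, 0, 80, 0, 0, 0, 0, 120, 0, 0, 0, 0, 129, 0, 0, 8, 0, 129, 0, 0, 16, 0, 129, 0, 0, 24, 0, 129, 0, 0, 29, 0, 129, 0, 0, 31, 0, 129, 0, 0, 31, 0, 129, 0]'

```text
clock: 9.6
position: [0.5977, -0.1569, 0.1185]
ee_rot: [0.002, 0.606, 0.795, 0.0]
contact_force: [0.5, 0.0, 1.3]
width: -0.0001
gripper_force: 0.0
```

>>> apply_moves --deltas '[0, 1, 0, 0, 0, 0, 2, 0, 0, 0, 0, 3, 0, 0, 0, 0, 4, 0, 0, 0, 0, 5, 0, 0, 0, 0, 6, 0, 0, 0, 0, 6, 0, 0, 0]'

```text
clock: 10.18
position: [0.5955, -0.1517, 0.1167]
ee_rot: [0.0, 0.607, 0.795, 0.0]
contact_force: [0.8, -2.8, 0.3]
width: -0.0
gripper_force: 1.0
```

>>> apply_moves --deltas '[0, 1, 0, 0, 0, 0, 2, 0, 0, 0, 0, 3, 0, 0, 0, 0, 4, 0, 0, 0, 0, 5, 0, 0, 0, 0, 6, 0, 0, 0, 0, 7, 0, 0, 0, 0, 7, 0, 0, 0]'

```text
clock: 10.85
position: [0.5935, -0.1445, 0.1166]
ee_rot: [-0.0, 0.606, 0.795, 0.0]
contact_force: [1.0, -1.4, 0.7]
width: 0.0004
gripper_force: 0.7
```

>>> apply_moves --deltas '[0, 1, 0, 0, 0, 0, 2, 0, 0, 0, 0, 3, 0, 0, 0, 0, 3, 0, 0, 0, 0, 3, 0, 0, 0]'

```text
clock: 11.27
position: [0.5932, -0.1427, 0.1168]
ee_rot: [0.001, 0.606, 0.795, -0.0]
contact_force: [2.5, -4.2, 0.7]
width: -0.0002
gripper_force: 2.4
```

>>> apply_moves --deltas '[0, 1, 0, 0, 0, 0, 2, 0, 0, 0, 0, 2, 0, 0, 0, 0, 2, 0, 0, 0, 0, 2, 0, 0, 0]'

```text
clock: 11.68
position: [0.5934, -0.1426, 0.1171]
ee_rot: [0.002, 0.606, 0.795, -0.001]
contact_force: [2.5, -8.0, 0.9]
width: 0.0001
gripper_force: 4.3
```

The second stop is solid (8 N, no movement), 14 mm of travel by the TCP readings. Back to the open end to set the middle.

>>> apply_moves --deltas '[0, -17, 0, 0, 0, 0, -17, 0, -40, 0, 0, -17, 0, -80, 0, 0, -17, 0, -120, 0, 0, 20, -5, -130, 0, 0, 60, -5, -130, 0, 0, 100, -5, -130, 0, 0, 140, -5, -130, 0, 0, 180, -5, -130, 0, 0, 220, -5, -130, 0, 0, 260, -5, -130, 0, 0, 300, -5, -130, 0]'

```text
clock: 12.68
position: [0.5061, 0.15, 0.2461]
ee_rot: [-0.002, 0.607, 0.795, -0.0]
contact_force: [0.3, 0.7, 0.2]
width: -0.0001
gripper_force: 0.0
```

>>> apply_moves --deltas '[0, 40, 0, 0, 0, 0, 80, 0, 0, 0, 0, 103, 0, 0, 0, 0, 103, 0, 0, 0, 0, 103, 0, 40, 0, 0, 103, 0, 80, 0, 0, 103, 0, 120, 0, 0, 103, 0, 130, 0, 0, 103, 0, 130, 0, 0, 103, 0, 130, 0]'

```text
clock: 13.52
position: [0.4815, 0.2471, 0.1171]
ee_rot: [-0.0, 0.607, 0.795, -0.0]
contact_force: [0.9, 0.1, 1.2]
width: -0.0001
gripper_force: 0.0
```

>>> apply_moves --deltas '[0, -10, 0, 0, 0, 0, -20, 0, 0, 0, 0, -28, 0, 0, 0, 0, -30, 0, 0, 0, 0, -32, 0, 0, 0, 0, -33, 0, 0, 0, 0, -34, 0, 0, 0, 0, -35, 0, 0, 0, 0, -36, 0, 0, 0, 0, -37, 0, 0, 0, 0, -38, 0, 0, 0, 0, -38, 0, 0, 0]'

```text
clock: 14.52
position: [0.491, 0.2106, 0.1166]
ee_rot: [0.0, 0.606, 0.795, -0.0]
contact_force: [0.1, 1.0, 1.2]
width: 0.0001
gripper_force: 0.8
```

>>> apply_moves --deltas '[0, -0.5, 0, 0, 0, 0, -1, 0, 0, 0, 0, -1, 0, 0, 0, 0, -1, 0, 0, 0]'

```text
clock: 14.85
position: [0.4912, 0.2096, 0.1165]
ee_rot: [0.0, 0.606, 0.795, -0.0]
contact_force: [-0.1, 0.9, 1.1]
width: 0.0001
gripper_force: 0.9
```

At 6.9 mm. I'll retreat and check.

>>> apply_moves --deltas '[0, 10, 0, 0, 0, 0, 30, 0, 0, 0, 0, 50, 0, 0, 0, 0, 50, 0, -40, 0, 0, 50, 0, -80, 0, 0, 50, 0, -120, 0, 0, 50, 0, -130, 0, 0, 50, 0, -130, 0]'

```text
clock: 15.52
position: [0.4797, 0.2588, 0.2503]
ee_rot: [0.002, 0.606, 0.795, 0.003]
contact_force: [0.8, 0.5, 0.5]
width: -0.0001
gripper_force: 0.0
```

```bash
python3 - <<'E'
from h import *
print(get_state()["contact_force"])
p=get_image("scene"); cv2.imwrite("pics/sc7.png",cv2.resize(p["frame"][170:270,225:365,::-1],None,fx=5.5,fy=5.5,interpolation=2))
for k in("reagent_bottle","jar","tube_rack","slide_box"):
    for r in place_of(k,p)[:1]: print(k,r["point"])
E
```

```text
[0.75244898 0.47956186 0.45451741]
reagent_bottle [234.8, 187.9]
jar [411.6, 282.6]
tube_rack [183.9, 190.5]
slide_box [391.3, 342.2]
```

View pics/sc7.png

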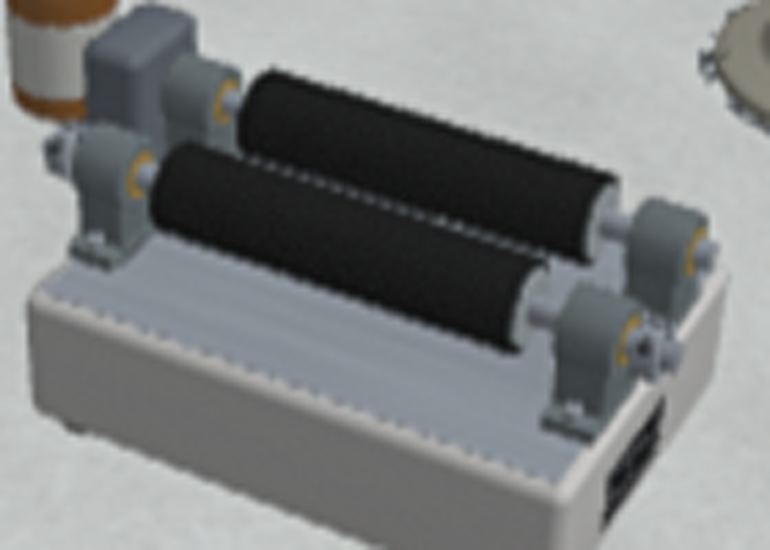

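The open-end collar at (645,350) stands clear of its bearing, and the drum sits centred between the bearings. The surrounding things are where they were and the arm is clear, so I'm handing in.

```bash
python3 -c "
from rig import sign_off
print(sign_off())"
```

```text
the job is handed in; nothing more can be done
None
```

I slid the idler solid against the belt-cover-end stop (about 9 N), then against the other stop (about 8 N), and left it about 6.9 mm into its 14 mm float. The things around the machine look undisturbed, the arm is clear, and the job is handed in; no verdict was returned.

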